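# Unscrew the T-handled plug from the manifold and stow it in its nest

## Task

Unscrew the T-handled plug from the manifold on the bench (anticlockwise, until its thread lets go), draw it straight out of the port and lay it flat on the open bench, letting go of it. Then pick it up again by its neck, where the nest leaves room for fingers, and bed it flat in the T-shaped nest, bar in the cross slot and nose between the two end blocks. Do not let the plug fall, and leave the other things on the bench as they are.

Things in the scene. Friction and masses are not known exactly. Their poses are not given: they have to be found in the camera images.
- port (a point): Centre of the round port mouth (34 mm across, threaded inside) in the near face of the manifold, 78 mm above the bench; fixed. Axes: x straight into the port, level, square to the face; z up. At the start the plug is fully screwed in: shank along this x, bar centre 58 mm before the mouth (drooping 2 to 3 mm in its play), bar leaning 30 degrees clockwise from upright as seen from in front.
- manifold: Aluminium block on a grey base, fixed to the bench: 150 mm wide (y), face 35 mm before the origin, back of the base 75 mm behind it, top 109 mm above the bench. Origin on the bench below the block's middle, x as the port's. Two small brass hexagon plugs, 52 mm either side of the port, stand 10 mm out of the face and are fixed.
- plug_bar (a point): Centre of the cross bar of the loose steel T-plug (0.25 kg). Axes: x along the shank towards the nose, whose end is 106 mm from here; z along the bar. Bar 120 mm long (z), 12 mm thick (x), 20 mm deep (y). It turns easily when an end is pushed sideways or down with closed fingers; it can be pinched front and back anywhere clear of the shank, but slips when turned by a pinch.
- plug_neck (a point): Neck of the T-plug: point on the shank axis 32 mm from the bar centre towards the nose, the middle of the waist, 18 mm across and 30 mm long. Same axes as plug_bar. Laid flat (bar level), the shank's axis and the bar's middle are 10 mm above the surface. Grip across the neck, fingers closing along the bar's direction.
- plug_lugs (a point): Point on the shank axis 71.8 mm from the bar centre; two thread lugs beside it reach 16 mm from the axis. Right-handed thread: turned anticlockwise (seen from in front) the plug comes out 13 mm a turn and lets go after about 250 degrees, 9 to 10 mm out; then it slides freely (nose still guided, stays put) and is clear 50 mm out. It stays where left; end play about 2 mm.
- nest_bar (a point): Where the bar centre belongs in the grey T-shaped nest, fixed: 18 mm above the bench, 10 mm above the nest's floor. Axes: x from bar slot to nose blocks, y along the slot, z up. Slot 18 mm wide (x), 128 mm long; walls 26 mm above the bench, too near the bar for fingers; its wall on the nose side is open for 50 mm each side of the neck. Base plate 160 mm wide, x from -35 to 125 mm.
- nest_nose (a point): Middle of the gap, 27 mm wide, between the nest's two nose blocks, 106 mm from nest_bar, 18 mm above the bench; blocks 26 mm above the bench, 22 mm long, 12 mm wide. The bedded plug's nose lies here. Same axes as nest_bar.
- tray_small: Bystander: small yellow tray, 114 x 155 mm, 44 mm high; origin under its middle, on the bench.
- flux_bottle: Bystander: cream bottle with a red spout, 43 mm across, 130 mm high; origin under its middle.
- reel: Bystander: reel of wire with green flanges standing on one, 72 mm across, 66 mm high; origin under its middle.
- board: Bystander: loose green circuit board lying flat, 48 x 62 x 10 mm; origin under its middle.
- hex_keys: Bystander: red folding key set, 26 x 85 x 18 mm; origin under its middle.
- driver: Bystander: screwdriver with an orange handle lying flat, 25 x 176 x 25 mm; origin under its middle.
Things that resemble listed ones, but are neither listed nor needed, are in the scene too. What is shaped like the part that bears plug_bar but blue is not meant.

How it is judged (in metres and radians):
On the way, in this order (a step that is already met when the one before it is completed fails the run):
1. the plug is unscrewed: its bar has come out to 67 mm or more before the port mouth, the shank still in the port (x of plug_bar in the frame of port below -0.067 m and distance between plug_bar and port below 0.105 m), for 0.05 s.
2. the plug is drawn clear of the port (distance between plug_bar and port above 0.112 m), for 0.1 s.
3. the plug lies flat on the open bench, off the nest, let go and at rest (height (world z) of each of plug_bar, plug_neck below 0.016 m and height (world z) of plug_neck above 0.005 m and contact force between the fingers and plug below 0.05 N and linear speed of plug below 0.02 m/s), for 0.2 s.
At the end, for the whole second after the job is handed in: The plug lies bedded in the nest: its bar centre within 6 mm (along the shank) and 7 mm (along the bar) of the bar slot's middle and at most 4 mm high, neck no more than 5 mm high, nose towards the nose blocks and shank within 0.12 rad of the nest's axis, at rest (x of plug_bar in the frame of nest_bar between -0.006 and 0.006 m and y of plug_bar in the frame of nest_bar between -0.007 and 0.007 m and z of plug_bar in the frame of nest_bar below 0.004 m and x of plug_neck in the frame of nest_bar above 0.02 m and z of plug_neck in the frame of nest_bar below 0.005 m and angle between the x axis of plug_bar and the x axis of nest_bar, either way round below 0.12 rad and linear speed of plug below 0.02 m/s); the robot touches nothing.
It fails at once if the plug falls (moves faster than 0.5 m/s while the fingers do not hold it) (linear speed of plug above 0.5 m/s and contact force between the fingers and plug below 0.05 N).
It fails at once if a bystander is pushed more than 30 mm (distance of any of tray_small, flux_bottle, reel, board, hex_keys, driver from where it was at the start of the episode above 0.03 m).
It fails at once if the bottle or reel is knocked over (angle between any of flux_bottle, reel's own z axis and vertical above 0.5 rad).
It also fails if it takes over 64 s, if anything falls off the work surface, if the arm or the gripper's body presses on something with over 40 N, if the wrist force passes 120 N, or if a joint passes its speed limit or range.

## Robot

A 6-joint arm with a two-finger parallel gripper is mounted at the origin on a cart in front of the work surface, level with it; the furniture and walls round the work are solid. World frame = base frame: x ahead of the robot, y to its left, z up, the work surface at z = 0. Lengths are in m, angles in degrees, forces in N, time in s.
With the tool pointing down it reaches from about 0.4 to 0.825 m from the base axis. Payload 7 kg.
Tool frame: the origin (TCP) lies on the front face of the gripper's body, between the roots of the fingers; the fingertips stand 66 mm ahead of it and the grasp point (between the pads) lies 47 mm ahead of it (nose_length is the distance from the TCP to the fingertips, in m); y points along the fingers, z is the direction in which the jaws open and shut, and the axes are right-handed (so a half turn about y gives the same grasp; the last joint's range is limited). The gripper opens to 88 mm and grips with 3 to 60 N. Pads are 19 mm wide; open, the fingers measure 130 mm over their backs; the gripper's body (78 mm by 193 mm) begins 47 mm behind the grasp point.
Start: joints at [-56.603, 20.546, 0.682, 0, -70.136, -16.507], TCP at [0.196, -0.646, 0.292] pointing down, gripper open.
Joint ranges: [-176.03, 176.03], [-82.01, 121.73], [-58.28, 71.71], [-173.87, 95.51], [-174.79, -0.11], [-173.66, 173.66]. Speed limits (degrees/s): [136.94, 136.94, 172.46, 180, 180, 180].

## Interface

Orientations are given as [roll, pitch, yaw] about the fixed x, y, z axes, in that order (R = Rz(yaw) Ry(pitch) Rx(roll)).
In Python, from plant import get_state, capture, close_job, nose_length gives the robot as it stands.
- The arm moves only by the tool apply_moves, never from a script. Its argument "rows" is a list of rows, each a list of 2 entries, a list of its own where there are three numbers: the shift along the tool's x, y, z in m, then the turn about the tool's y in degrees. In form: [[[tx, ty, tz], yaw], ...]. A call has 1 to 20 rows; each row is the pose to reach, as a shift and turn from the pose commanded when the call began, along the tool's axes at that moment; what a row does not reach only later rows make up. A row lasts 1/8 s, in which the tool goes at most 62.5 mm and 10.7 degrees, less where a joint would pass 70% of its speed; a pose out of reach is approached as far as the arm can. A call with a gripper value outside its range is refused whole. "gripper" is the opening, from 0 (shut) to 1 (fully open), set as the call begins (left out, the last holds). The fingers move at their own pace and stop on an object; "grip_force" is the grip in N (left out, the last holds). Time passes only in rows, so rows that repeat a pose let the fingers close. It gives the time, the measured TCP pose, the force and the opening at its end, in the units of the state.
- get_state(): the state, without advancing time (a new reading comes with each control period).
- capture(name): name is "scene" or "side" or "wrist"; returns a dict with "pixels" (384x512x3 uint8, blue, green, red), "z_map" (384x512 float32, m along the optical axis (not along the pixel's ray), 0 where there is no reading), "intrinsics" (3x3 intrinsics, pixels), "rvec" (rotation vector, rad) and "tvec" (3), from world to camera coordinates, as OpenCV has them; the wrist camera has in their place "mount" (4x4, takes a point from camera to tool coordinates, whose origin is the TCP and whose axes are the tool frame's). Camera axes: x right, y down, z forward; pixel columns grow to the right and rows downward; lengths in m; the calibration is good to about 2 mm. A picture is of the moment at which its call begins: read the wrist's pose just before it.
- close_job(): hands the job in, once; it reports no verdict.
The state is a dict: "time_s": time; "joints": joint angles; "qd": joint speeds; "joint_torque": joint torques, N m; "tcp_pos": TCP position; "eef_rot": TCP orientation; "contact_force": force on the tool from outside, world axes, zero at the start; "moment": the same for the moment, N m; "gripper_width": finger opening in m.
Only numpy, scipy, OpenCV 4.12 (cv2) and the standard library are available. Lean on these libraries where they do the work, as an engineer would, in place of code of your own. Each camera call takes 0.05 s, during which the arm holds its last target.

## Working session

There is one attempt and no reset: what is moved stays moved. The work goes in short steps, Python scripts to look and compute and a tool call to move; the robot and the scene stay as the last step left them, time stands still between calls to the robot, and variables do not carry over. Pictures are saved under pics/ and viewed, and the job is handed in when it is done.

Besides the shell and the picture viewer there is one more tool, called after "Call:" by a JSON object that holds its "name" and its "arguments", one argument or row to a line. apply_moves: Moves the arm, as the interface text tells. Its arguments: {"type":"object","properties":{"rows":{"type":"array"},"gripper":{"type":"number"},"grip_force":{"type":"number"}},"required":["rows"]}

```bash
ls; mkdir -p pics; cat > h.py <<'E'
import numpy as np, cv2
from plant import get_state, capture, close_job, nose_length
from scipy.spatial.transform import Rotation as R
def snap(name,fn):
    s=get_state(); c=capture(name); cv2.imwrite('pics/'+fn+'.png',c['pixels'])
    np.savez('pics/'+fn+'.npz',**c,tcp=s['tcp_pos'],rot=s['eef_rot']); return c
def cloud(c):
    # world (or tool for wrist) points HxWx3
    z=c['z_map']; K=c['intrinsics']; v,u=np.mgrid[:z.shape[0],:z.shape[1]]
    P=np.stack([(u-K[0,2])/K[0,0]*z,(v-K[1,2])/K[1,1]*z,z],-1)
    if 'mount' in c:
        M=c['mount']; T=P@M[:3,:3].T+M[:3,3]
        Rt=R.from_euler('xyz',np.array(c['rot']),degrees=True).as_matrix()
        W=T@Rt.T+c['tcp']
    else:
        Rm=cv2.Rodrigues(np.array(c['rvec'],float))[0]; W=(P-np.ravel(c['tvec']))@Rm
    W[z==0]=np.nan
    return W
def load(fn):
    d=dict(np.load('pics/'+fn+'.npz')); return d
E
python3 - <<'E'
from h import *
print(get_state(),nose_length if not callable(nose_length) else nose_length())
for n in('scene','side','wrist'):
    c=snap(n,n+'0'); print(n,c.keys(),c['intrinsics'])
E
```

```text
pics
{'time_s': 0.0, 'joints': array([-5.66022390e+01,  2.05894563e+01,  6.32942428e-01, -2.01290412e-02,
       -7.01338630e+01, -1.65078520e+01]), 'qd': array([-0.01764901, -0.054861  , -0.01194029, -0.07774675,  0.00998302,
        0.06140842]), 'joint_torque': array([ 1.61805350e-03, -5.82719851e+01,  2.93057960e+01,  6.99688330e+00,
        6.78254830e-03, -1.68765077e-04]), 'tcp_pos': array([ 0.1959937 , -0.64552114,  0.29123858]), 'eef_rot': array([-8.99079711e+01,  7.54015773e-03,  1.68830597e+01]), 'contact_force': array([0.2877524 , 0.19014734, 0.42179159]), 'moment': array([-0.02730986, -0.0106983 , -0.01224875]), 'gripper_width': 0.08753225711676053} 0.0656
scene dict_keys(['pixels', 'z_map', 'intrinsics', 'rvec', 'tvec']) [[475.52804403   0.         254.00710392]
 [  0.         475.52804403 190.38124107]
 [  0.           0.           1.        ]]
side dict_keys(['pixels', 'z_map', 'intrinsics', 'rvec', 'tvec']) [[423.29377288   0.         259.71514913]
 [  0.         423.29377288 196.31916299]
 [  0.           0.           1.        ]]
wrist dict_keys(['pixels', 'z_map', 'intrinsics', 'mount']) [[325.08000693   0.         249.67642185]
 [  0.         325.08000693 189.95005169]
 [  0.           0.           1.        ]]
```

View pics/scene0.png

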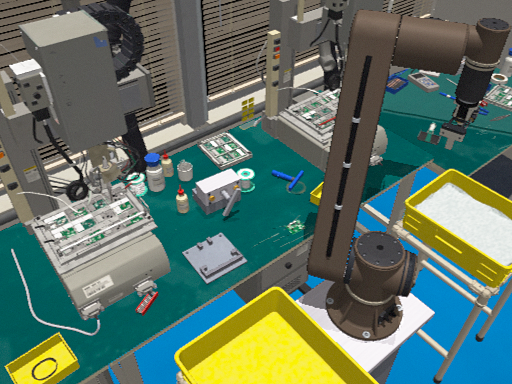

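View pics/side0.png

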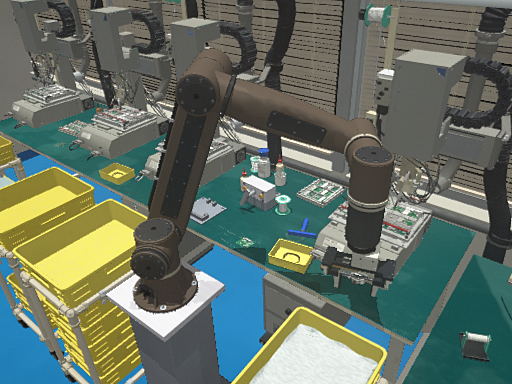

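View pics/wrist0.png

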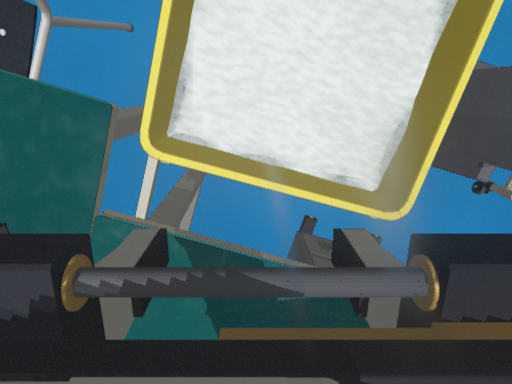

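```bash
python3 - <<'E'
from h import *
c=load('scene0'); p=c['pixels'][130:310,110:350]; cv2.imwrite('pics/sc0.png',cv2.resize(p,None,fx=3.3,fy=3.3,interpolation=2))
s=load('side0'); p=s['pixels'][140:290,170:340]; cv2.imwrite('pics/sd0.png',cv2.resize(p,None,fx=4,fy=4,interpolation=2)[:600])
W=cloud(c)
for u,v in [(218,190),(213,257),(195,255),(245,180),(182,203),(230,205)]: print(u,v,W[v,u].round(3))
E
```

```text
218 190 [0.627 0.102 0.097]
213 257 [0.446 0.256 0.007]
195 255 [0.494 0.297 0.002]
245 180 [ 0.64  -0.031  0.064]
182 203 [0.694 0.218 0.05 ]
230 205 [0.556 0.101 0.075]
```

View pics/sc0.png

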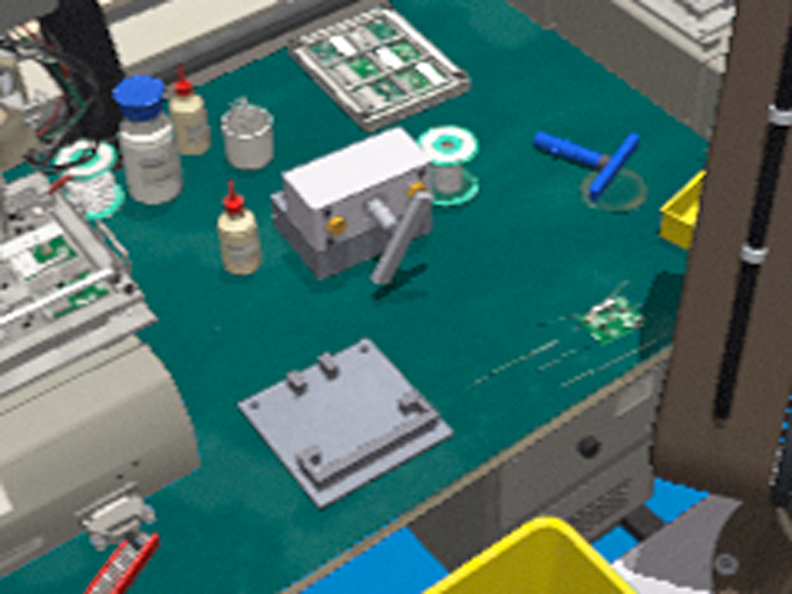

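View pics/sd0.png

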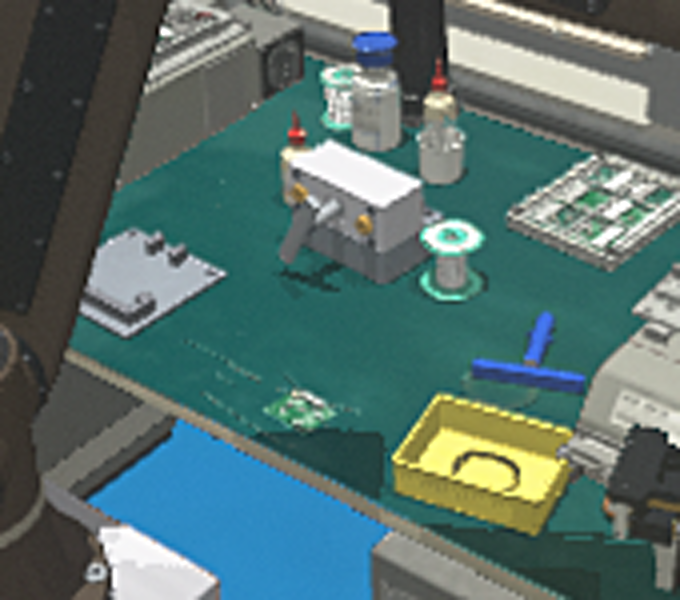

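```bash
python3 - <<'E'
from h import *
A=[cloud(load('scene0')).reshape(-1,3),cloud(load('side0')).reshape(-1,3)]
px=[load('scene0')['pixels'].reshape(-1,3),load('side0')['pixels'].reshape(-1,3)]
def rect(P):
    r=cv2.minAreaRect((P[:,:2]*1000).astype(np.float32)); return r, cv2.boxPoints(r).round(0).tolist()
for i,W in enumerate(A):
    sel=(W[:,0]>.5)&(W[:,0]<.8)&(W[:,1]>-.02)&(W[:,1]<.25)
    m=sel&(abs(W[:,2]-.109)<.006); print(i,'man top',m.sum(),np.median(W[m,2]),rect(W[m]))
    m=(W[:,0]>.3)&(W[:,0]<.62)&(W[:,1]>.1)&(W[:,1]<.45)&(W[:,2]>.004)&(W[:,2]<.04); print('nest',m.sum(),np.median(W[m,2]),rect(W[m]))
# topdown map combined
S=1000; im=np.zeros((600,800,3),np.uint8)
W=np.vstack(A);C=np.vstack(px)
o=np.argsort(np.nan_to_num(W[:,2]));W=W[o];C=C[o]
ok=(W[:,2]>-.02)&(W[:,2]<.2);W=W[ok];C=C[ok]
r=(600-(W[:,0]-.3)*1000).astype(int); q=(500-W[:,1]*1000).astype(int)
k=(r>=0)&(r<599)&(q>=0)&(q<799)
for a in(0,1):
  for b in(0,1): im[r[k]+a-0,q[k]+b]=C[k]
cv2.imwrite('pics/top.png',im)
E
```

```text
0 man top 582 0.10941286428012983 (((628.2312622070312, 113.43062591552734), (213.93785095214844, 142.1715545654297), 83.89921569824219), [[546.0, 15.0], [688.0, -0.0], [710.0, 212.0], [569.0, 227.0]])
nest 2468 0.008908096022122614 (((465.95245361328125, 275.014892578125), (349.66522216796875, 308.0914611816406), 89.91593933105469), [[312.0, 100.0], [620.0, 100.0], [620.0, 450.0], [312.0, 450.0]])
1 man top 287 0.10845916193937075 (((629.779296875, 110.41978454589844), (217.5975341796875, 142.6435089111328), 80.72801208496094), [[542.0, 15.0], [683.0, -8.0], [718.0, 206.0], [577.0, 229.0]])
nest 677 0.009043966534151512 (((463.2120361328125, 253.7357177734375), (306.653564453125, 311.2155456542969), 89.94336700439453), [[307.0, 101.0], [619.0, 100.0], [619.0, 407.0], [308.0, 407.0]])
```

View pics/top.png

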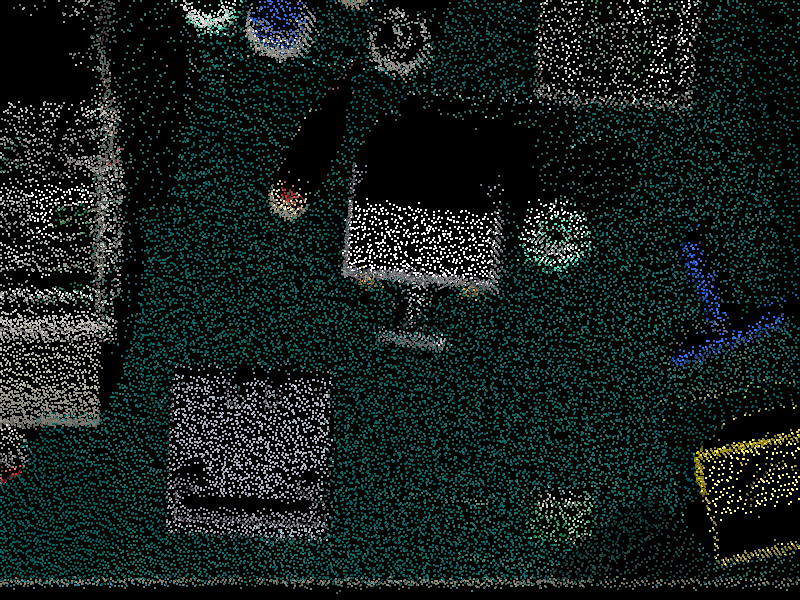

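```bash
cat >> h.py <<'E'
def rectfit(P,lo=1,hi=99):
    """orientation by min-area rectangle on trimmed points; returns yaw of axis closest to x, extents"""
    xy=(P[:,:2]*1000).astype(np.float32)
    im=np.zeros((900,900),np.uint8); ij=np.round(xy-xy.mean(0)+450).astype(int); ij=ij[((ij>0)&(ij<899)).all(1)]
    im[ij[:,1],ij[:,0]]=255
    im=cv2.morphologyEx(im,cv2.MORPH_CLOSE,np.ones((9,9))); im=cv2.morphologyEx(im,cv2.MORPH_OPEN,np.ones((15,15)))
    n,l,s,_=cv2.connectedComponentsWithStats(im); k=1+np.argmax(s[1:,4])
    cnt=max(cv2.findContours((l==k).astype(np.uint8),cv2.RETR_EXTERNAL,cv2.CHAIN_APPROX_NONE)[0],key=len)
    r=cv2.minAreaRect(cnt); return np.array(r[0])-450+xy.mean(0),r[1],r[2]
E
python3 - <<'E'
from h import *
Ws=[cloud(load('scene0')).reshape(-1,3),cloud(load('side0')).reshape(-1,3)]
def face(W,yaw0=-5.9):
    # front face plane
    a=np.radians(yaw0); n=np.array([np.cos(a),np.sin(a)]); t=np.array([-n[1],n[0]])
    c=np.array([.62,.08]); d=(W[:,:2]-c)@n; s=(W[:,:2]-c)@t
    m=(abs(d)<.008)&(abs(s)<.06)&(W[:,2]>.055)&(W[:,2]<.105)
    p=np.polyfit(s[m],d[m],1); 
    for _ in range(5):
        r=d-np.polyval(p,s); mm=m&(abs(r)<.003); p=np.polyfit(s[mm],d[mm],1)
    return mm.sum(),p,yaw0-np.degrees(np.arctan(p[0]))
for W in Ws:
    print('face',face(W))
    m=(W[:,0]>.55)&(W[:,0]<.75)&(W[:,1]>-.02)&(W[:,1]<.19)&(abs(W[:,2]-.109)<.006); print('top',m.sum(),rectfit(W[m]))
    m=(W[:,0]>.33)&(W[:,0]<.57)&(W[:,1]>.14)&(W[:,1]<.38)&(W[:,2]>.005)&(W[:,2]<.014); print('nest',m.sum(),rectfit(W[m]))
    m=(W[:,0]>.33)&(W[:,0]<.57)&(W[:,1]>.14)&(W[:,1]<.38)&(W[:,2]>.02)&(W[:,2]<.03); print('walls',m.sum(),(W[m]).min(0).round(3),W[m].max(0).round(3))
    print('bench',np.nanmedian(W[(abs(W[:,2])<.01)&(W[:,0]>.4)&(W[:,0]<.7)][:,2]))
E
```

```text
face (np.int64(150), array([-0.01235725,  0.00220204]), np.float64(-5.192018011105954))
top 577 (array([656.384552  ,  80.23422241]), (149.7786407470703, 71.4799575805664), 83.75808715820312)
nest 1378 (array([463.4992981, 251.493927 ]), (158.65878295898438, 119.648193359375), 87.91743469238281)
walls 256 [0.372 0.179 0.02 ] [0.518 0.327 0.03 ]
bench 0.0012971318713140127
face (np.int64(73), array([-0.0006053 ,  0.00099155]), np.float64(-5.8653187562628295))Traceback (most recent call last):
  File "<stdin>", line 14, in <module>
  File "h.py", line 27, in rectfit
    n,l,s,_=cv2.connectedComponentsWithStats(im); k=1+np.argmax(s[1:,4])
                                                      ~~~~~~~~~^^^^^^^^^
    return _wrapfunc(a, 'argmax', axis=axis, out=out, **kwds)
    return bound(*args, **kwds)
ValueError: attempt to get argmax of an empty sequence
```

```bash
cat >> h.py <<'E'
import json
P=np.array([.6213,.0838]); YP=-6.0
def setp(**k):
    json.dump(k,open('par.json','w'))
def pf(x,y,z,P=P,yp=YP):
    a=np.radians(yp); return np.array([P[0]+x*np.cos(a)-y*np.sin(a),P[1]+x*np.sin(a)+y*np.cos(a),z])
def shift(cur,yaw,tgt,yt=None):
    """cur commanded TCP pos, yaw; world target -> tool shift and turn"""
    a=np.radians(yaw); d=np.array(tgt)-np.array(cur)
    s=[d[0]*np.cos(a)+d[1]*np.sin(a), -d[2], -d[0]*np.sin(a)+d[1]*np.cos(a)]
    return np.round(s,4).tolist(), (0 if yt is None else round(yaw-yt,2))
E
python3 - <<'E'
from h import *
c=load('wrist0'); print(c['mount'].round(3))
print(shift([.196,-.646,.292],16.88,pf(-.10,0,.33),-6))
E
```

```text
[[ 0.     0.957  0.289 -0.078]
 [ 0.001 -0.289  0.957 -0.094]
 [ 1.    -0.    -0.001  0.001]
 [ 0.     0.     0.     1.   ]]
([0.5268, -0.038, 0.6137], 22.88)
```

Call:
{"name": "apply_moves", "arguments": {
  "rows": [
    [[0.1,-0.038,0.12],5],
    [[0.527,-0.038,0.614],22.88],
    [[0.527,-0.038,0.614],22.88],
    [[0.527,-0.038,0.614],22.88],
    [[0.527,-0.038,0.614],22.88],
    [[0.527,-0.038,0.614],22.88],
    [[0.527,-0.038,0.614],22.88],
    [[0.527,-0.038,0.614],22.88],
    [[0.527,-0.038,0.614],22.88],
    [[0.527,-0.038,0.614],22.88],
    [[0.527,-0.038,0.614],22.88],
    [[0.527,-0.038,0.614],22.88],
    [[0.527,-0.038,0.614],22.88],
    [[0.527,-0.038,0.614],22.88],
    [[0.527,-0.038,0.614],22.88],
    [[0.527,-0.038,0.614],22.88],
    [[0.527,-0.038,0.614],22.88],
    [[0.527,-0.038,0.614],22.88]
  ],
  "gripper": 0
}}

```text
time_s: 2.4
tcp_pos: [0.5218, 0.0941, 0.3305]
eef_rot: [-90.0, -0.0, -6.0]
contact_force: [0.4, -0.1, 0.1]
gripper_width: 0.0006
```

```bash
python3 - <<'E'
from h import *
s=get_state();print(s['time_s'],s['tcp_pos'],s['eef_rot'],s['gripper_width'])
snap('wrist','w1')
E
```

```text
2.4 [0.52183171 0.09406617 0.3304757 ] [-8.99783654e+01 -2.68954499e-02 -6.04751555e+00] 0.0006427589791240924
```

View pics/w1.png

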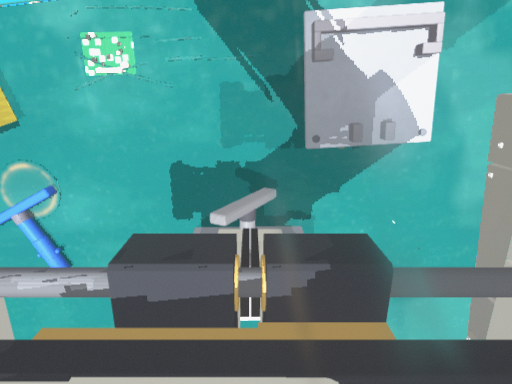

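```bash
python3 - <<'E'
from h import *
c=load('w1'); z=c['z_map']; K=c['intrinsics']
v,u=np.mgrid[:384,:512]
Pc=np.stack([(u-K[0,2])/K[0,0]*z,(v-K[1,2])/K[1,1]*z,z],-1); T=Pc@c['mount'][:3,:3].T+c['mount'][:3,3]
for r in range(215,330,8): 
    print(r,[tuple((T[r,q]*1000).round(0).astype(int)) for q in (230,238,243,248,253,258,264,270)])
W=cloud(c); Wf=W.reshape(-1,3)
m=(Wf[:,0]>.33)&(Wf[:,0]<.57)&(Wf[:,1]>.14)&(Wf[:,1]<.38)
print('bench',np.nanmedian(Wf[(abs(Wf[:,2])<.01)][:,2]))
p=m&(Wf[:,2]>.005)&(Wf[:,2]<.014); print('plate',p.sum(),np.median(Wf[p,2]),rectfit(Wf[p]))
p=m&(Wf[:,2]>.005)&(Wf[:,2]<.04); print('plate+',p.sum(),rectfit(Wf[p]))
p=m&(Wf[:,2]>.02)&(Wf[:,2]<.03);Q=Wf[p]
im=np.zeros((500,500),np.uint8); im[((Q[:,0]-.34)*2000).astype(int).clip(0,499),((.37-Q[:,1])*2000).astype(int).clip(0,499)]=255
cv2.imwrite('pics/walls.png',im)
E
```

```text
215 [(np.int64(39), np.int64(207), np.int64(-19)), (np.int64(44), np.int64(220), np.int64(-12)), (np.int64(54), np.int64(246), np.int64(-7)), (np.int64(54), np.int64(246), np.int64(-1)), (np.int64(55), np.int64(250), np.int64(4)), (np.int64(86), np.int64(329), np.int64(12)), (np.int64(87), np.int64(331), np.int64(20)), (np.int64(86), np.int64(330), np.int64(29))]
223 [(np.int64(98), np.int64(328), np.int64(-27)), (np.int64(98), np.int64(330), np.int64(-16)), (np.int64(63), np.int64(246), np.int64(-7)), (np.int64(63), np.int64(245), np.int64(-1)), (np.int64(65), np.int64(249), np.int64(4)), (np.int64(98), np.int64(330), np.int64(12)), (np.int64(98), np.int64(329), np.int64(20)), (np.int64(99), np.int64(331), np.int64(29))]
231 [(np.int64(-11), np.int64(56), np.int64(-9)), (np.int64(-12), np.int64(56), np.int64(-5)), (np.int64(-10), np.int64(59), np.int64(-3)), (np.int64(-10), np.int64(60), np.int64(0)), (np.int64(-10), np.int64(60), np.int64(2)), (np.int64(-12), np.int64(56), np.int64(5)), (np.int64(-12), np.int64(55), np.int64(8)), (np.int64(-11), np.int64(57), np.int64(11))]
239 [(n
[... 3927 characters left out ...]
), np.int64(4)), (np.int64(-24), np.int64(-25), np.int64(6))]
327 [(np.int64(-23), np.int64(-28), np.int64(-4)), (np.int64(-22), np.int64(-26), np.int64(-2)), (np.int64(-23), np.int64(-28), np.int64(-1)), (np.int64(-24), np.int64(-28), np.int64(0)), (np.int64(-23), np.int64(-27), np.int64(1)), (np.int64(-23), np.int64(-28), np.int64(3)), (np.int64(-23), np.int64(-27), np.int64(4)), (np.int64(-24), np.int64(-28), np.int64(5))]
bench 0.0007431382836339817
plate 15322 0.008814259060443197 (array([457.54040527, 248.95878601]), (160.1529998779297, 134.31185913085938), 87.45519256591797)
plate+ 18476 (array([444.76208496, 249.59812927]), (160.48939514160156, 160.36317443847656), 87.58897399902344)
```

View pics/walls.png

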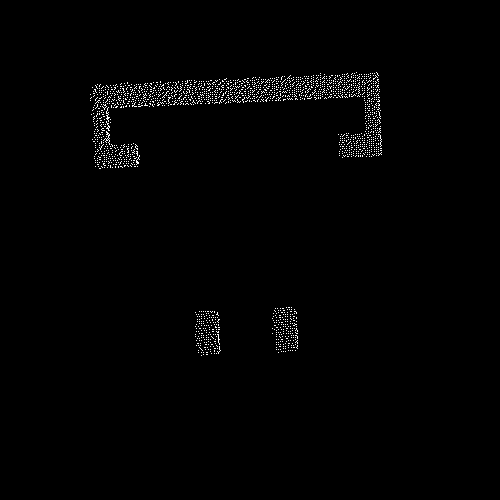

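```bash
python3 - <<'E'
from h import *
c=load('w1'); z=c['z_map']; K=c['intrinsics']
v,u=np.mgrid[:384,:512]
Pc=np.stack([(u-K[0,2])/K[0,0]*z,(v-K[1,2])/K[1,1]*z,z],-1); T=Pc@c['mount'][:3,:3].T+c['mount'][:3,3]
Tf=T.reshape(-1,3); m=(Tf[:,1]>52)&(Tf[:,1]<70)
m=(Tf[:,1]>.052)&(Tf[:,1]<.075)&(Tf[:,0]>-.03)&(Tf[:,0]<.03); print('tip',m.sum(),Tf[m].min(0),Tf[m].max(0))
for fn in('w1','scene0','side0'):
    W=cloud(load(fn)).reshape(-1,3)
    a=np.radians(-6); d=W[:,:2]-P; X=d[:,0]*np.cos(a)+d[:,1]*np.sin(a); Y=-d[:,0]*np.sin(a)+d[:,1]*np.cos(a)
    m=(X>-.075)&(X<-.045)&(abs(Y)<.06)&(W[:,2]>.02)&(W[:,2]<.15)
    h=-Y[m]; zz=W[m,2]
    print(fn,m.sum(),'X',np.percentile(X[m],[2,10,50,90,98]).round(4),'h',h.min().round(3),h.max().round(3),'z',zz.min().round(3),zz.max().round(3),'mid',((h.min()+h.max())/2).round(4),((zz.min()+zz.max())/2).round(4), rectfit(np.c_[h,zz,zz]))
    m=(abs(X)<.03)&(abs(Y)<.1)&(W[:,2]>.05)&(W[:,2]<.105); print(' face X',np.percentile(X[m],[5,25,50,75]).round(4), 'Y', Y[m].min(),Y[m].max())
E
```

```text
tip 394 [-0.01202868  0.05205831 -0.01555834] [-0.00878498  0.06507233  0.01634481]
w1 1139 X [-0.0646 -0.064  -0.0612 -0.0537 -0.0471] h -0.032 0.04 z 0.022 0.132 mid 0.0039 0.0772 (array([ 1.71273136, 75.12693787]), (23.0, 18.0), 90.0)
 face X [-0.0287 -0.0214 -0.0111 -0.0006] Y -0.008515243184644108 0.005184462387641468
scene0 175 X [-0.0674 -0.065  -0.0608 -0.0552 -0.0479] h -0.036 0.037 z 0.022 0.131 mid 0.0004 0.0765 (array([-7.59017503, 64.38562012]), (81.02063751220703, 25.409889221191406), 62.52556610107422)
 face X [-0.0146 -0.0025  0.0012  0.0037] Y -0.09864149679426346 0.07612041650215406Traceback (most recent call last):
  File "<stdin>", line 12, in <module>
  File "h.py", line 27, in rectfit
    n,l,s,_=cv2.connectedComponentsWithStats(im); k=1+np.argmax(s[1:,4])
                                                      ~~~~~~~~~^^^^^^^^^
    return _wrapfunc(a, 'argmax', axis=axis, out=out, **kwds)
    return bound(*args, **kwds)
ValueError: attempt to get argmax of an empty sequence
```

Call:
{"name": "apply_moves", "arguments": {
  "rows": [
    [[0.02,0.02,-0.045],0],
    [[0.039,0.08,-0.077],0],
    [[0.039,0.12,-0.077],0],
    [[0.039,0.1535,-0.077],0],
    [[0.039,0.1535,-0.077],0],
    [[0.039,0.1535,-0.065],0]
  ]
}}

```text
time_s: 3.2
tcp_pos: [0.5548, 0.0262, 0.1781]
eef_rot: [-90.0, -0.1, -6.0]
contact_force: [0.5, -0.0, 1.1]
gripper_width: 0.0002
```

```bash
python3 - <<'E'
from h import *
snap('side','s1');snap('wrist','w2')
a=cv2.imread('pics/s1.png')[150:230,220:310]; b=cv2.imread('pics/w2.png')
a=cv2.resize(a,(432,384),interpolation=2); cv2.imwrite('pics/j1.png',cv2.resize(np.hstack([a,b]),(800,325)))
E
```

```text
(no output)
```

View pics/j1.png

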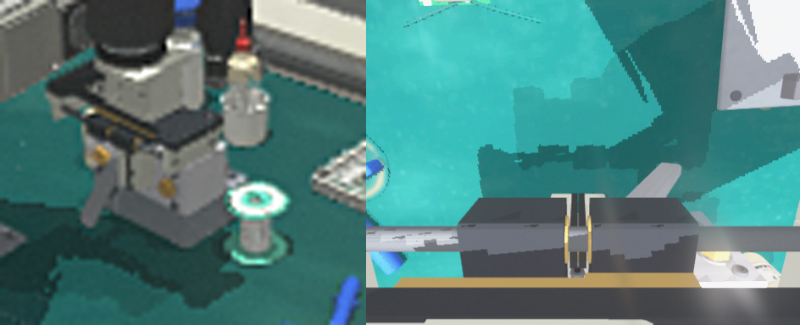

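Call:
{"name": "apply_moves", "arguments": {
  "rows": [
    [[0,0,0.006],0],
    [[0,-0.001,0.013],0],
    [[0,-0.003,0.02],0],
    [[0,-0.005,0.028],0],
    [[-0.001,-0.007,0.035],0],
    [[-0.001,-0.01,0.041],0],
    [[-0.001,-0.012,0.047],0],
    [[-0.002,-0.0115,0.053],0],
    [[-0.002,-0.01,0.059],0],
    [[-0.002,-0.008,0.065],0],
    [[-0.002,-0.0045,0.071],0],
    [[-0.003,-0.001,0.076],0],
    [[-0.003,0.0035,0.08],0],
    [[-0.003,0.008,0.084],0],
    [[-0.003,0.0135,0.089],0],
    [[-0.004,0.019,0.099],0],
    [[-0.004,0.025,0.109],0],
    [[-0.004,0.029,0.111],0],
    [[-0.004,0.033,0.113],0],
    [[-0.004,0.038,0.114],0]
  ]
}}

```text
time_s: 5.8
tcp_pos: [0.5619, 0.1397, 0.1387]
eef_rot: [-90.0, -0.0, -6.0]
contact_force: [-1.7, -1.5, 6.1]
gripper_width: 0.0005
```

```bash
cat >> h.py <<'E'
def two(n):
    snap('side','s'+n);snap('scene','c'+n);snap('wrist','w'+n)
    a=cv2.imread(f'pics/s{n}.png')[150:230,220:310]; b=cv2.imread(f'pics/w{n}.png'); d=cv2.imread(f'pics/c{n}.png')[145:225,170:260]
    r=lambda i:cv2.resize(i,(432,384),interpolation=2)
    cv2.imwrite(f'pics/j{n}.png',cv2.resize(np.hstack([r(d),r(a),b]),(800,223)))
E
python3 -c "
from h import *
two('2')"
```

```text
(no output)
```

View pics/j2.png

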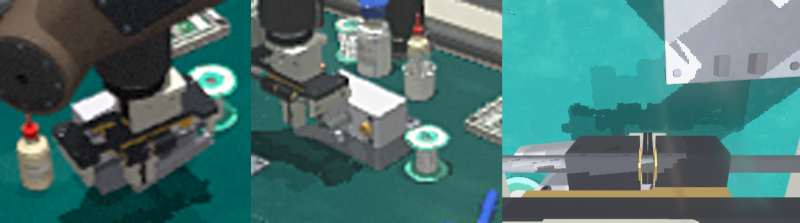

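Call:
{"name": "apply_moves", "arguments": {
  "rows": [
    [[0,0.004,0],0],
    [[0,0.008,-0.001],0],
    [[0,0.008,-0.001],0],
    [[0,-0.04,0],0],
    [[0,-0.08,-0.01],0],
    [[-0.01,-0.12,-0.05],0],
    [[-0.03,-0.16,-0.08],0],
    [[-0.03,-0.16,-0.12],0]
  ]
}}

```text
time_s: 6.95
tcp_pos: [0.5197, 0.0232, 0.3022]
eef_rot: [-89.8, -0.3, -5.9]
contact_force: [1.0, -0.3, -1.7]
gripper_width: 0.0006
```

```bash
python3 -c "
from h import *
two('3')
W=cloud(load('w3')).reshape(-1,3)
a=np.radians(-6); d=W[:,:2]-P; X=d[:,0]*np.cos(a)+d[:,1]*np.sin(a); Y=-d[:,0]*np.sin(a)+d[:,1]*np.cos(a)
m=(X>-.078)&(X<-.05)&(abs(Y)<.075)&(W[:,2]>.02)&(W[:,2]<.15)
print(m.sum(),np.percentile(X[m],[2,10,50,90])); 
for h in np.arange(-.07,.07,.01):
    k=m&(abs(-Y-h)<.005)
    if k.sum()>3: print(h.round(3),W[k,2].max().round(4),k.sum())
"
```

```text
1656 [-0.06746118 -0.06704179 -0.06408191 -0.05712364]
-0.05 0.0624 76
-0.04 0.0677 113
-0.03 0.0725 127
-0.02 0.077 125
-0.01 0.0827 134
0.0 0.0876 189
0.01 0.0923 179
0.02 0.0976 148
0.03 0.1029 164
0.04 0.1071 162
0.05 0.1111 170
0.06 0.1058 69
```

View pics/w3.png

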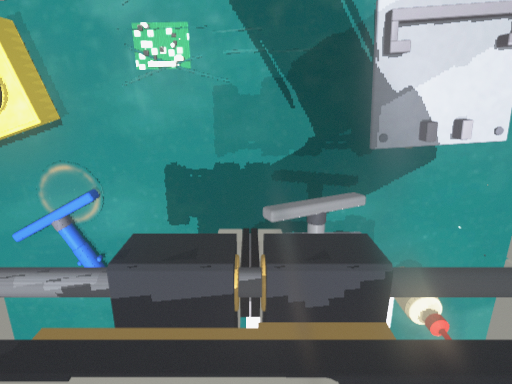

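View pics/j3.png

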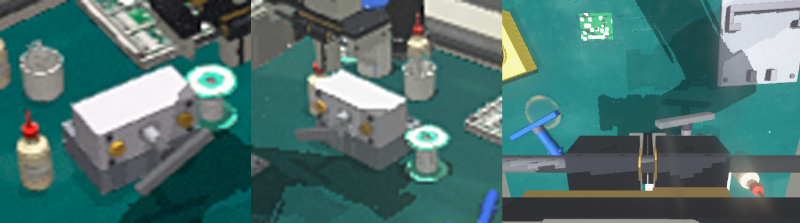

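Call:
{"name": "apply_moves", "arguments": {
  "rows": [
    [[0.01,0,0.05],0],
    [[0.02,0.04,0.1],0],
    [[0.027,0.09,0.102],0],
    [[0.027,0.135,0.102],0],
    [[0.027,0.143,0.102],0],
    [[0.027,0.149,0.102],0],
    [[0.027,0.154,0.102],0],
    [[0.027,0.159,0.102],0],
    [[0.027,0.163,0.102],0],
    [[0.027,0.163,0.102],0],
    [[0.02,0.12,0.102],0],
    [[0.01,0.06,0.08],0],
    [[0,0,0.03],0],
    [[0,0,0],0],
    [[0,0,0],0]
  ]
}}

```text
time_s: 8.98
tcp_pos: [0.5194, 0.0218, 0.301]
eef_rot: [-89.9, -0.2, -6.1]
contact_force: [0.3, 1.1, 0.1]
gripper_width: 0.0003
```

```bash
cat >> h.py <<'E'
def barslope(fn):
    W=cloud(load(fn)).reshape(-1,3)
    a=np.radians(-6); d=W[:,:2]-P; X=d[:,0]*np.cos(a)+d[:,1]*np.sin(a); Y=-d[:,0]*np.sin(a)+d[:,1]*np.cos(a)
    m=(X>-.09)&(X<-.045)&(abs(Y)<.075)&(W[:,2]>.02)&(W[:,2]<.15)
    print(m.sum(),'X',np.percentile(X[m],[2,10,50,90]).round(4)); 
    for h in np.arange(-.07,.07,.01):
        k=m&(abs(-Y-h)<.005)
        if k.sum()>3: print(h.round(3),W[k,2].max().round(4),k.sum())
E
python3 -c "
from h import *
two('4'); print(get_state()['tcp_pos'])
barslope('w4')
"
```

```text
[0.51941725 0.02369919 0.29851377]
1735 X [-0.0675 -0.067  -0.0637 -0.0558]
-0.05 0.0613 68
-0.04 0.0668 114
-0.03 0.0716 120
-0.02 0.0767 128
-0.01 0.0822 140
0.0 0.0868 233
0.01 0.0926 215
0.02 0.0978 149
0.03 0.1039 161
0.04 0.108 168
0.05 0.111 179
0.06 0.105 60
```

View pics/j4.png

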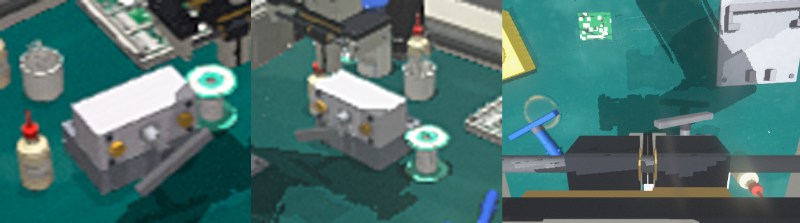

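Call:
{"name": "apply_moves", "arguments": {
  "rows": [
    [[0.01,0,0.05],0],
    [[0.02,0.04,0.1],0],
    [[0.031,0.09,0.109],0],
    [[0.031,0.135,0.109],0],
    [[0.031,0.145,0.109],0],
    [[0.031,0.15,0.109],0],
    [[0.031,0.155,0.109],0],
    [[0.031,0.16,0.109],0],
    [[0.031,0.165,0.109],0],
    [[0.031,0.1685,0.109],0],
    [[0.031,0.1685,0.109],0]
  ]
}}

```text
time_s: 10.5
tcp_pos: [0.5626, 0.1292, 0.131]
eef_rot: [-89.9, -0.1, -6.0]
contact_force: [-0.5, 0.5, 4.3]
gripper_width: 0.0006
```

```bash
python3 -c "
from h import *
two('5'); print(get_state())
barslope('w5')
"
```

```text
{'time_s': 10.65, 'joints': array([ 3.23543440e+01,  2.02346892e+01, -2.34030391e+01,  2.80930748e-02,
       -4.62438796e+01, -1.28343411e+02]), 'qd': array([ 0.03600926,  0.031724  , -0.05808243, -0.02806842,  0.09662452,
       -0.01104362]), 'joint_torque': array([-4.23138198e-01, -4.79696167e+01,  1.99868453e+01,  4.48815554e+00,
       -4.77257352e-01, -1.32103029e-02]), 'tcp_pos': array([0.56250097, 0.1291664 , 0.13097066]), 'eef_rot': array([-89.94250086,  -0.10546607,  -5.96971242]), 'contact_force': array([ 1.0098196 , -0.38626317,  5.08893313]), 'moment': array([ 0.25269611, -0.30596971, -0.05032294]), 'gripper_width': 0.0005047744643865989}
3637 X [-0.0897 -0.0883 -0.0684 -0.0594]
-0.05 0.0884 151
-0.04 0.15 1507
-0.03 0.1005 245
-0.02 0.0769 63
-0.01 0.0576 12
0.0 0.15 71
0.01 0.15 119
0.02 0.15 150
0.03 0.15 363
0.04 0.1388 849
0.05 0.1154 104
```

View pics/j5.png

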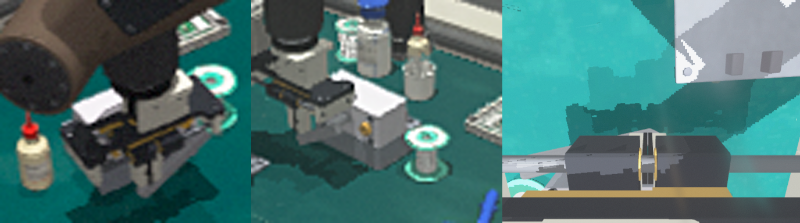

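Call:
{"name": "apply_moves", "arguments": {
  "rows": [
    [[0,0.003,0],0],
    [[0,0.005,0],0],
    [[0,0.005,0],0],
    [[0,-0.04,0],0],
    [[0,-0.1,-0.01],0],
    [[-0.02,-0.165,-0.08],0],
    [[-0.03,-0.165,-0.11],0],
    [[-0.03,-0.165,-0.11],0]
  ]
}}

```text
time_s: 11.65
tcp_pos: [0.5193, 0.0201, 0.2974]
eef_rot: [-89.9, -0.2, -6.1]
contact_force: [0.1, 0.8, -0.0]
gripper_width: 0.0002
```

```bash
python3 -c "
from h import *
two('6'); print(get_state()['tcp_pos'])
barslope('w6')
"
```

```text
[0.52017292 0.02252279 0.29463468]
1627 X [-0.0685 -0.0679 -0.0648 -0.0559]
-0.05 0.0478 13
-0.04 0.0562 91
-0.03 0.0647 117
-0.02 0.0725 121
-0.01 0.0811 134
0.0 0.0899 238
0.01 0.0982 216
0.02 0.1061 165
0.03 0.1141 181
0.04 0.1202 191
0.05 0.1186 160
```

View pics/w6.png

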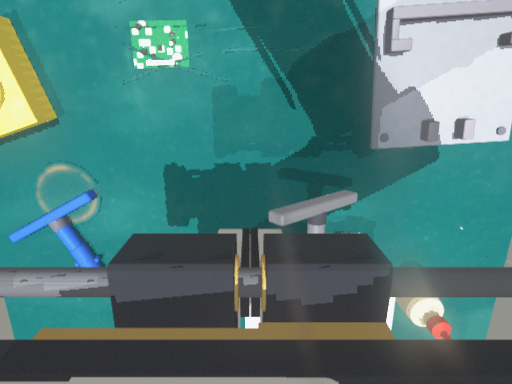

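Call:
{"name": "apply_moves", "arguments": {
  "rows": [
    [[0.02,0.08,-0.004],0],
    [[0.031,0.131,-0.004],0],
    [[0.031,0.131,-0.002],0],
    [[0.031,0.131,0.012],0],
    [[0.031,0.127,0.015],0],
    [[0.031,0.123,0.018],0],
    [[0.03,0.1195,0.0215],0],
    [[0.03,0.116,0.025],0],
    [[0.03,0.113,0.0295],0],
    [[0.03,0.11,0.034],0],
    [[0.029,0.108,0.039],0],
    [[0.029,0.106,0.044],0],
    [[0.029,0.1045,0.049],0],
    [[0.029,0.103,0.054],0],
    [[0.028,0.103,0.06],0],
    [[0.028,0.104,0.066],0],
    [[0.028,0.105,0.072],0],
    [[0.028,0.106,0.078],0],
    [[0.027,0.1085,0.084],0],
    [[0.027,0.111,0.089],0]
  ]
}}

```text
time_s: 14.3
tcp_pos: [0.5565, 0.1086, 0.1839]
eef_rot: [-90.0, 0.0, -6.0]
contact_force: [1.1, -1.8, 0.3]
gripper_width: 0.0002
```

```bash
python3 -c "
from h import *
two('7'); print(get_state()['tcp_pos'])
barslope('w7')
"
```

```text
[0.55638748 0.10846779 0.18385633]
3123 X [-0.0786 -0.078  -0.0703 -0.0637]
-0.05 0.1107 7
-0.04 0.1121 90
-0.03 0.1291 204
-0.02 0.1499 728
-0.01 0.1499 503
0.0 0.1285 367
0.01 0.0848 383
0.02 0.0746 312
0.03 0.066 273
0.04 0.0562 215
0.05 0.0454 41
```

View pics/j7.png

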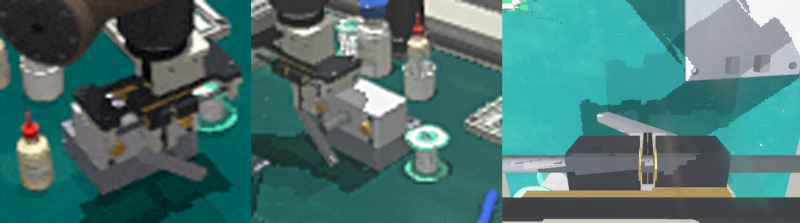

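Call:
{"name": "apply_moves", "arguments": {
  "rows": [
    [[0,0.004,0.005],0],
    [[0,0.008,0.01],0],
    [[-0.001,0.013,0.014],0],
    [[-0.001,0.018,0.018],0],
    [[-0.001,0.023,0.022],0],
    [[-0.001,0.026,0.025],0],
    [[-0.001,0.028,0.026],0],
    [[-0.001,0.029,0.027],0],
    [[-0.001,0.029,0.027],0],
    [[-0.001,-0.03,0.027],0],
    [[-0.02,-0.09,0.027],0],
    [[-0.07,-0.1,0.05],0],
    [[-0.09,-0.1,0.06],0],
    [[-0.09,-0.1,0.06],0]
  ]
}}

```text
time_s: 16.2
tcp_pos: [0.4723, 0.1781, 0.285]
eef_rot: [-89.9, -0.1, -5.9]
contact_force: [0.5, 0.5, -0.0]
gripper_width: 0.0004
```

```bash
python3 -c "
from h import *
two('8'); print(get_state()['tcp_pos'])
barslope('w8')
"
```

```text
[0.47369195 0.17730347 0.2841176 ]Traceback (most recent call last):
  File "<string>", line 4, in <module>
    barslope('w8')
    ~~~~~~~~^^^^^^
  File "h.py", line 50, in barslope
    print(m.sum(),'X',np.percentile(X[m],[2,10,50,90]).round(4));
                      ~~~~~~~~~~~~~^^^^^^^^^^^^^^^^^^^
    return _quantile_unchecked(
        a, q, axis, out, overwrite_input, method, keepdims, weights)
    return _ureduce(a,
                    func=_quantile_ureduce_func,
    ...<5 lines>...
                    overwrite_input=overwrite_input,
                    method=method)
    r = func(a, **kwargs)
    result = _quantile(arr,
                       quantiles=q,
    ...<2 lines>...
                       out=out,
                       weights=wgt)
    slices_having_nans = np.isnan(arr[-1, ...])
                                  ~~~^^^^^^^^^
IndexError: index -1 is out of bounds for axis 0 with size 0
```

View pics/j8.png

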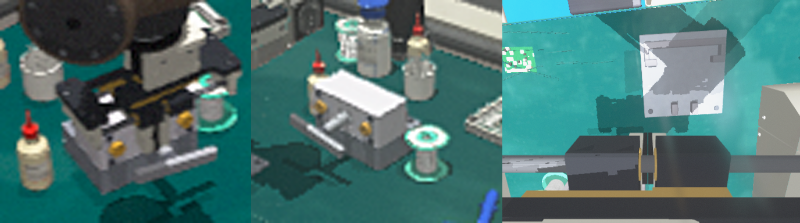

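View pics/w8.png

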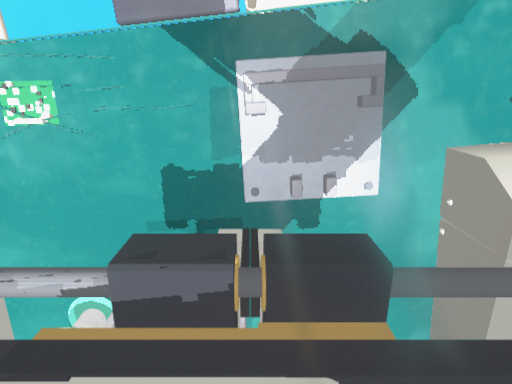

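```bash
python3 -c "
from h import *
barslope('s8');barslope('c8')
"
```

```text
110 X [-0.0787 -0.0756 -0.0713 -0.061 ]
-0.05 0.0906 7
-0.04 0.0901 8
-0.03 0.0896 7
-0.02 0.0893 9
-0.01 0.0855 9
0.0 0.0882 9
0.01 0.0887 18
0.02 0.082 8
0.03 0.0824 8
0.04 0.0817 11
0.05 0.0809 7
0.06 0.0794 9
176 X [-0.0773 -0.0748 -0.0705 -0.0619]
-0.06 0.0913 5
-0.05 0.0968 16
-0.04 0.0969 15
-0.03 0.0943 13
-0.02 0.0918 13
-0.01 0.088 16
0.0 0.0866 22
0.01 0.0887 15
0.02 0.086 14
0.03 0.0831 13
0.04 0.08 14
0.05 0.0759 11
0.06 0.0788 9
```

Call:
{"name": "apply_moves", "arguments": {
  "rows": [
    [[0.05,0,-0.02],0],
    [[0.088,0.05,-0.032],0],
    [[0.088,0.11,-0.032],0],
    [[0.088,0.12,-0.032],0],
    [[0.088,0.126,-0.032],0],
    [[0.088,0.13,-0.032],0],
    [[0.088,0.1345,-0.032],0],
    [[0.088,0.1345,-0.032],0],
    [[0.088,0.1345,-0.032],0],
    [[0.088,0.08,-0.032],0],
    [[0.07,0.0,-0.05],0],
    [[0.057,-0.02,-0.079],0],
    [[0.057,-0.02,-0.079],0],
    [[0.057,-0.02,-0.079],0]
  ]
}}

```text
time_s: 18.1
tcp_pos: [0.5211, 0.0924, 0.3038]
eef_rot: [-90.0, 0.0, -6.0]
contact_force: [0.5, -0.1, 0.1]
gripper_width: 0.0003
```

```bash
python3 -c "
from h import *
two('9'); print(get_state()['tcp_pos'])
barslope('w9');barslope('s9')
"
```

```text
[0.52145841 0.09284834 0.30266296]
1956 X [-0.0728 -0.0723 -0.0681 -0.0571]
-0.06 0.0849 8
-0.05 0.0877 138
-0.04 0.0875 145
-0.03 0.0871 147
-0.02 0.0869 148
-0.01 0.0856 163
0.0 0.0853 273
0.01 0.0851 256
0.02 0.0839 147
0.03 0.0837 142
0.04 0.0836 142
0.05 0.0825 146
0.06 0.082 101
102 X [-0.0791 -0.0756 -0.0714 -0.065 ]
-0.05 0.0853 5
-0.04 0.0872 8
-0.03 0.0879 6
-0.02 0.0877 8
-0.01 0.0885 6
0.0 0.0862 15
0.01 0.0869 8
0.02 0.0868 12
0.03 0.0791 7
0.04 0.0808 7
0.05 0.0835 9
0.06 0.0818 10
```

View pics/w9.png

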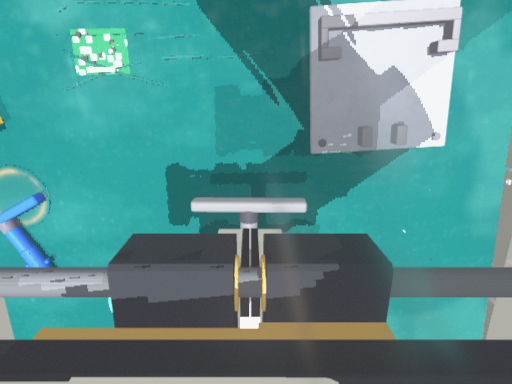

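Call:
{"name": "apply_moves", "arguments": {
  "rows": [
    [[0.03,0.03,-0.001],0],
    [[0.063,0.06,-0.001],0],
    [[0.063,0.11,-0.001],0],
    [[0.063,0.15,-0.001],0],
    [[0.063,0.17,-0.001],0],
    [[0.063,0.17,-0.001],0]
  ],
  "gripper": 0.6,
  "grip_force": 35
}}

```text
time_s: 19.0
tcp_pos: [0.583, 0.0848, 0.1311]
eef_rot: [-90.2, 0.3, -6.0]
contact_force: [-0.0, 0.0, 0.5]
gripper_width: 0.0511
```

Call:
{"name": "apply_moves", "arguments": {
  "rows": [
    [[0,0,0],0],
    [[0,0,0],0],
    [[0,0,0],0],
    [[0,0,0],0],
    [[0,0,0],0],
    [[0,0,0],0]
  ],
  "gripper": 0
}}

```text
time_s: 19.75
tcp_pos: [0.5844, 0.0851, 0.1346]
eef_rot: [-90.0, -0.0, -6.0]
contact_force: [-1.0, 0.2, 3.7]
gripper_width: 0.017
```

```bash
python3 -c "
from h import *
two('10'); s=get_state();print(s['tcp_pos'],s['contact_force'],s['gripper_width'])
"
```

```text
[0.58444938 0.08517405 0.13449099] [-0.67678757 -0.50830284  4.5226008 ] 0.01681917469117047
```

View pics/j10.png

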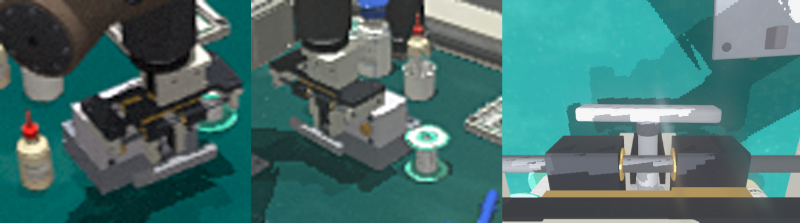

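Call:
{"name": "apply_moves", "arguments": {
  "rows": [
    [[-0.003,-0.001,0],0],
    [[-0.008,-0.001,0],0],
    [[-0.013,-0.001,0],0],
    [[-0.018,-0.001,0],0],
    [[-0.023,-0.001,0],0],
    [[-0.028,-0.001,0],0],
    [[-0.028,-0.001,0],0]
  ]
}}

```text
time_s: 20.78
tcp_pos: [0.556, 0.0882, 0.1352]
eef_rot: [-90.0, 0.0, -6.0]
contact_force: [-0.0, -0.3, -3.6]
gripper_width: 0.0168
```

```bash
python3 -c "
from h import *
two('11'); s=get_state();print(s['tcp_pos'],s['contact_force'],s['gripper_width'])
"
```

```text
[0.55650982 0.08814318 0.13517038] [ 0.07906442 -0.70247496 -3.03057375] 0.016786886485875858
```

View pics/j11.png

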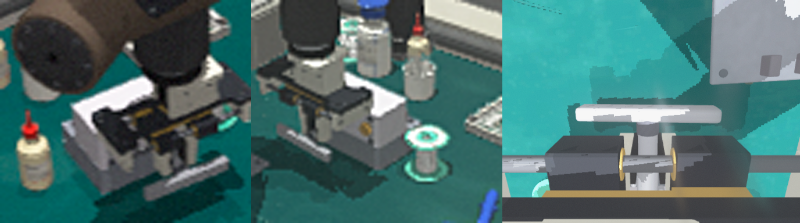

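Call:
{"name": "apply_moves", "arguments": {
  "rows": [
    [[-0.008,0,0],0],
    [[-0.016,0,0],0],
    [[-0.024,0,0],0],
    [[-0.032,0,0],0],
    [[-0.042,0,0],0],
    [[-0.055,0,0],0],
    [[-0.055,0.01,-0.02],0],
    [[-0.055,0.03,-0.04],0],
    [[-0.055,0.045,-0.04],0],
    [[-0.055,0.053,-0.04],0],
    [[-0.055,0.058,-0.04],0],
    [[-0.055,0.058,-0.04],0],
    [[-0.055,0.058,-0.04],0]
  ]
}}

```text
time_s: 22.55
tcp_pos: [0.4979, 0.0543, 0.0775]
eef_rot: [-90.0, -0.0, -6.0]
contact_force: [0.3, -0.6, -2.0]
gripper_width: 0.0168
```

```bash
python3 -c "
from h import *
two('12'); s=get_state();print(s['tcp_pos'],s['contact_force'],s['gripper_width'])
im=cv2.imread('pics/s12.png')[160:260,190:310];cv2.imwrite('pics/z12.png',cv2.resize(im,None,fx=5,fy=5,interpolation=2))
W=cloud(load('w12')).reshape(-1,3); q=np.array(s['tcp_pos'])
a=np.radians(-6); d=W[:,:2]-q[:2]; X=d[:,0]*np.cos(a)+d[:,1]*np.sin(a); Y=-d[:,0]*np.sin(a)+d[:,1]*np.cos(a)
for y in np.arange(-.06,.061,.01):
  k=(abs(Y-y)<.005)&(X>-.05)&(X<-.024)&(W[:,2]>.004)&(W[:,2]<.06)
  if k.sum()>3: print(y.round(3),np.percentile(W[k,2],95).round(4),X[k].min().round(4),k.sum())
"
```

```text
[0.49776802 0.05428894 0.07752958] [-0.95968422 -0.20426201 -2.42836325] 0.016985945025006378
-0.06 0.0245 -0.0356 181
-0.05 0.0249 -0.0358 601
-0.04 0.0254 -0.0358 609
-0.03 0.0259 -0.0359 619
-0.02 0.0262 -0.036 620
-0.01 0.0267 -0.0359 611
0.0 0.0272 -0.0358 659
0.01 0.0276 -0.0359 627
0.02 0.028 -0.0359 645
0.03 0.0284 -0.0358 651
0.04 0.029 -0.0361 645
0.05 0.0292 -0.036 646
0.06 0.0294 -0.0356 236
```

View pics/z12.png

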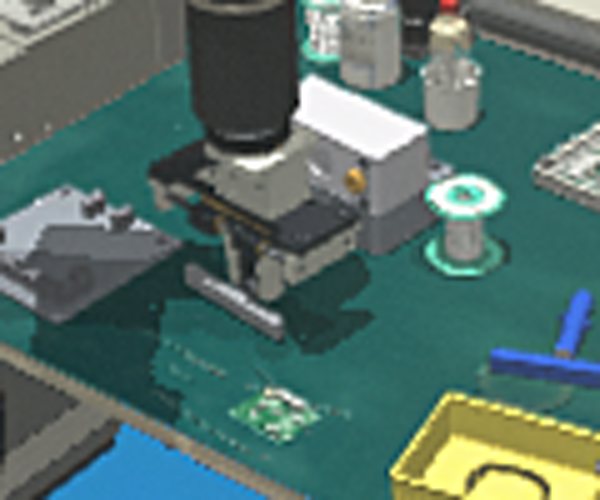

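Call:
{"name": "apply_moves", "arguments": {
  "rows": [
    [[0,0.003,0],0],
    [[0,0.005,0],0],
    [[0,0.0065,0],0],
    [[0,0.0065,0],0]
  ]
}}

```text
time_s: 23.2
tcp_pos: [0.4985, 0.0546, 0.0711]
eef_rot: [-90.0, -0.1, -6.0]
contact_force: [2.8, 2.9, 4.1]
gripper_width: 0.017
```

Call:
{"name": "apply_moves", "arguments": {
  "rows": [
    [[0,0,0],0],
    [[0,0,0],0],
    [[0,0,0],0],
    [[0,0,0],0],
    [[0,-0.03,0],0],
    [[0,-0.07,0],0],
    [[0,-0.07,0],0],
    [[0,-0.07,0],0]
  ],
  "gripper": 0.6
}}

```text
time_s: 24.2
tcp_pos: [0.4972, 0.054, 0.1405]
eef_rot: [-90.0, 0.0, -6.0]
contact_force: [0.4, 0.3, 0.4]
gripper_width: 0.0524
```

```bash
python3 -c "
from h import *
two('13'); s=get_state();print(s['tcp_pos'],s['contact_force'],s['gripper_width'])
W=cloud(load('w13')).reshape(-1,3); q=np.array(load('w13')['tcp'])
a=np.radians(-6); d=W[:,:2]-q[:2]; X=d[:,0]*np.cos(a)+d[:,1]*np.sin(a); Y=-d[:,0]*np.sin(a)+d[:,1]*np.cos(a)
k=(X>-.05)&(X<-.02)&(abs(Y)<.08)&(W[:,2]>.01)&(W[:,2]<.05); print('rect',rectfit(W[k]),W[k].mean(0))
for y in np.arange(-.06,.061,.01):
  k=(abs(Y-y)<.005)&(X>-.05)&(X<-.024)&(W[:,2]>.006)&(W[:,2]<.06)
  if k.sum()>3: print(y.round(3),np.percentile(W[k,2],95).round(4),X[k].min().round(4),k.sum())
"
```

```text
[0.4970176  0.05379117 0.13973073] [-0.24355822 -0.52879879  0.48358976] 0.05235819076315363Traceback (most recent call last):
  File "<string>", line 6, in <module>
    k=(X>-.05)&(X<-.02)&(abs(Y)<.08)&(W[:,2]>.01)&(W[:,2]<.05); print('rect',rectfit(W[k]),W[k].mean(0))
                                                                             ~~~~~~~^^^^^^
  File "h.py", line 27, in rectfit
    n,l,s,_=cv2.connectedComponentsWithStats(im); k=1+np.argmax(s[1:,4])
                                                      ~~~~~~~~~^^^^^^^^^
    return _wrapfunc(a, 'argmax', axis=axis, out=out, **kwds)
    return bound(*args, **kwds)
ValueError: attempt to get argmax of an empty sequence
```

View pics/w13.png

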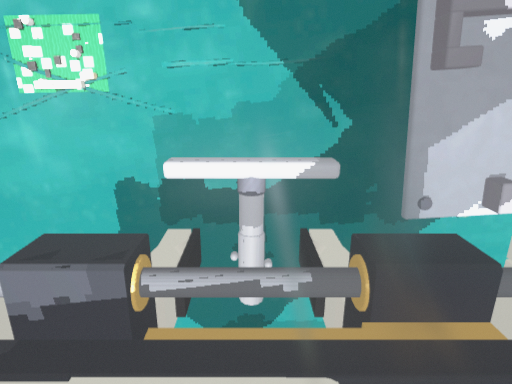

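```bash
cat >> h.py <<'E'
def meas(fn,yaw):
    c=load(fn); W=cloud(c).reshape(-1,3); q=c['tcp']
    a=np.radians(yaw); d=W[:,:2]-q[:2]; X=d[:,0]*np.cos(a)+d[:,1]*np.sin(a); Y=-d[:,0]*np.sin(a)+d[:,1]*np.cos(a)
    b=(X>-.055)&(X<-.0205)&(abs(Y)<.08)&(W[:,2]>.012)&(W[:,2]<.06)
    print('tcp',q,'n',b.sum())
    f=[];e=[]
    for y in np.arange(-.055,.0551,.01):
        k=b&(abs(Y-y)<.005)
        if k.sum()>3: f.append((y,X[k].min(),np.percentile(W[k,2],90)))
    f=np.array(f).round(4); print(f)
    p=np.polyfit(f[:,0],f[:,1],1); print('bar front fit',p,'yaw rel deg',-np.degrees(np.arctan(p[0])),'Y ends',Y[b].min(),Y[b].max())
    n=(X>-.016)&(X<.012)&(abs(Y)<.02)&(W[:,2]>.01)&(W[:,2]<.06)
    print('neck Y',np.percentile(Y[n],[1,99]),'z',np.percentile(W[n,2],98) if n.sum() else None)
E
python3 -c "
from h import *
meas('w13',-6)"
```

```text
tcp [0.49697401 0.05380053 0.13978622] n 3358
[[-0.055  -0.0342  0.0216]
 [-0.045  -0.0342  0.0216]
 [-0.035  -0.0341  0.0216]
 [-0.025  -0.0342  0.0215]
 [-0.015  -0.0341  0.0215]
 [-0.005  -0.0342  0.0216]
 [ 0.005  -0.0341  0.0214]
 [ 0.015  -0.0341  0.0217]
 [ 0.025  -0.0341  0.0216]
 [ 0.035  -0.0342  0.0217]
 [ 0.045  -0.034   0.0216]
 [ 0.055  -0.0341  0.0216]]
bar front fit [ 0.00097902 -0.03413333] yaw rel deg -0.05609375223104885 Y ends -0.05857250823588455 0.061253913117234195
neck Y [-0.00782319  0.01007393] z 0.021258219946235623
```

Call:
{"name": "apply_moves", "arguments": {
  "rows": [
    [[0.004,0.02,0.001],0],
    [[0.004,0.05,0.001],0],
    [[0.004,0.065,0.001],0],
    [[0.004,0.07,0.001],0],
    [[0.004,0.071,0.001],0],
    [[0.004,0.071,0.001],0]
  ]
}}

```text
time_s: 25.1
tcp_pos: [0.5021, 0.0549, 0.0703]
eef_rot: [-90.0, -0.1, -6.0]
contact_force: [-0.0, -0.0, 0.2]
gripper_width: 0.0526
```

Call:
{"name": "apply_moves", "arguments": {
  "rows": [
    [[0,0,0],0],
    [[0,0,0],0],
    [[0,0,0],0],
    [[0,0,0],0],
    [[0,0,0],0],
    [[0,-0.005,0],0],
    [[0,-0.025,0],0],
    [[0,-0.05,0],0],
    [[0,-0.05,0],0],
    [[0,-0.05,0],0]
  ],
  "gripper": 0
}}

```text
time_s: 26.35
tcp_pos: [0.5012, 0.0545, 0.1192]
eef_rot: [-90.0, 0.0, -6.0]
contact_force: [-0.8, -0.0, -2.2]
gripper_width: 0.0171
```

```bash
python3 -c "
from h import *
s=get_state();print(s['tcp_pos'],s['eef_rot'],s['contact_force'],s['gripper_width'])
snap('wrist','w14');meas('w14',-6)
"
```

```text
[0.5011524  0.05448909 0.11916505] [-9.00034966e+01  3.85479490e-02 -6.01606907e+00] [-0.81029869 -0.01951287 -2.23024581] 0.01712420631796891
tcp [0.5011524  0.05448909 0.11916505] n 803
[[-0.055  -0.0388  0.0594]
 [-0.045  -0.039   0.0594]
 [-0.035  -0.0389  0.0587]
 [-0.025  -0.0389  0.0596]
 [-0.015  -0.039   0.0594]
 [-0.005  -0.0389  0.0589]
 [ 0.005  -0.0389  0.0591]
 [ 0.015  -0.0388  0.0592]
 [ 0.025  -0.0388  0.0593]
 [ 0.035  -0.0388  0.0593]
 [ 0.045  -0.0389  0.059 ]
 [ 0.055  -0.039   0.0595]]
bar front fit [ 0.00017483 -0.03889167] yaw rel deg -0.010016744568067257 Y ends -0.05862248573517716 0.05905986181180055
neck Y [-0.01918809  0.01937084] z 0.05986364659317453
```

View pics/w14.png

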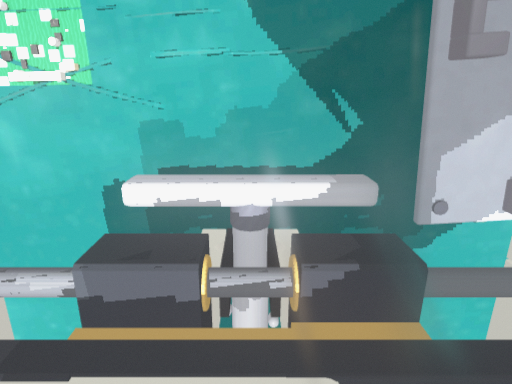

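```bash
python3 -c "
from h import *
c=load('w14'); W=cloud(c).reshape(-1,3); q=c['tcp']
a=np.radians(-6); d=W[:,:2]-q[:2]; X=d[:,0]*np.cos(a)+d[:,1]*np.sin(a); Y=-d[:,0]*np.sin(a)+d[:,1]*np.cos(a)
b=(X>-.055)&(X<-.0225)&(abs(Y)<.08)&(W[:,2]>.03)&(W[:,2]<.09)
for y in (-.05,-.03,.03,.05):
    k=b&(abs(Y-y)<.005); print(y,X[k].min(),X[k].max(),np.percentile(W[k,2],95))
k=(X>-.022)&(X<-.01)&(abs(Y)<.004)&(W[:,2]>.03)&(W[:,2]<.09); print('neck top',np.percentile(W[k,2],[50,95]))
for f in ('w1','w8','w9','w2'):
    c=load(f);Wf=cloud(c).reshape(-1,3)
    m=(Wf[:,0]>.33)&(Wf[:,0]<.57)&(Wf[:,1]>.14)&(Wf[:,1]<.36)&(Wf[:,2]>.005)&(Wf[:,2]<.035)
    r=rectfit(Wf[m]); 
    yw=np.radians(-2.4); ctr=np.array(r[0])/1000; nb=ctr-.045*np.array([np.cos(yw),np.sin(yw)])
    # slot edges from wall tops
    m=(Wf[:,0]>.33)&(Wf[:,0]<.45)&(Wf[:,1]>.14)&(Wf[:,1]<.36)&(Wf[:,2]>.022)&(Wf[:,2]<.035); Q=Wf[m][:,:2]-nb
    x=Q@[np.cos(yw),np.sin(yw)]; y=Q@[-np.sin(yw),np.cos(yw)]
    fr=x[(x<0)&(abs(y)<.04)]; tl=x[(x>0)&(y>.052)&(y<.06)]; tr=x[(x>0)&(y<-.052)&(y>-.06)]; ins=y[abs(x)<.006]
    pp=lambda v,p: np.percentile(v,p).round(4) if len(v) else None
    print(f,r,nb,'wall inner',pp(fr,98),'tabs',pp(tl,2),pp(tr,2),'ends',pp(ins[ins<0],98),pp(ins[ins>0],2))
    fx=[(yy,np.percentile(x[(x<0)&(abs(y-yy)<.005)],98)) for yy in np.arange(-.05,.051,.01) if ((x<0)&(abs(y-yy)<.005)).sum()>5]
    if len(fx)>4: fx=np.array(fx); print('  wall yaw corr deg',-np.degrees(np.polyfit(fx[:,0],fx[:,1],1)[0]))
"
```

```text
-0.05 -0.038932003146715306 -0.02708011209322574 0.07114985102317924
-0.03 -0.03892363488075018 -0.02719878819616095 0.07115045197108634
0.03 -0.038835146746660526 -0.026891402928697537 0.07112074685828405
0.05 -0.039074991263041155 -0.027001833150450957 0.07113398379646577
neck top [0.06952987 0.07069781]
w1 (array([444.76208496, 249.59812927]), (160.48939514160156, 160.36317443847656), 87.58897399902344) [0.39980156 0.25148253] wall inner -0.0087 tabs 0.01 0.0094 ends -0.0643 0.0638
  wall yaw corr deg -0.14561807607837568
w8 (array([444.8671875 , 249.56941223]), (159.90736389160156, 160.2799072265625), 87.57366943359375) [0.39990666 0.25145382] wall inner -0.0091 tabs 0.0095 0.0093 ends -0.0638 0.0643
  wall yaw corr deg -0.14233800102834027
w9 (array([444.87435913, 249.52931213]), (160.4215850830078, 160.17449951171875), 87.53719329833984) [0.39991383 0.25141372] wall inner -0.0088 tabs 0.0095 0.0092 ends -0.0645 0.064
  wall yaw corr deg -0.1550154053991822
w2 (array([480.97848511, 245.58120728]), (155.2607421875, 88.61968231201172), 87.47388458251953) [0.43601796 0.24746561] wall inner None tabs None None ends None None
```

```bash
python3 -c "
from h import *
print(shift([.50115,.05449,.1192],-6.0,[.4331,.2500,.119],-2.5))"
```

```text
([-0.0881, 0.0002, 0.1873], -3.5)
```

Call:
{"name": "apply_moves", "arguments": {
  "rows": [
    [[-0.015,-0.01,0.025],-0.5],
    [[-0.03,-0.01,0.06],-1],
    [[-0.05,-0.01,0.1],-2],
    [[-0.07,-0.01,0.14],-3],
    [[-0.083,-0.01,0.175],-3.5],
    [[-0.088,-0.01,0.187],-3.5],
    [[-0.088,0.005,0.1873],-3.5],
    [[-0.088,0.01,0.1873],-3.5],
    [[-0.088,0.01,0.1873],-3.5],
    [[-0.088,0.01,0.1873],-3.5]
  ]
}}

```text
time_s: 27.65
tcp_pos: [0.434, 0.2496, 0.1097]
eef_rot: [-90.0, 0.0, -2.5]
contact_force: [0.6, 0.4, -2.5]
gripper_width: 0.0169
```

```bash
cat >> h.py <<'E'
def nestm(fn,zb):
    c=load(fn); W=cloud(c).reshape(-1,3); nb=np.array([.4001,.2514]); a=np.radians(-2.5)
    d=W[:,:2]-nb; X=d[:,0]*np.cos(a)+d[:,1]*np.sin(a); Y=-d[:,0]*np.sin(a)+d[:,1]*np.cos(a)
    b=(abs(X)<.02)&(abs(Y)<.075)&(abs(W[:,2]-zb)<.004)
    print('bar top n',b.sum(),'X',np.percentile(X[b],[1,99]).round(4),'Y',np.percentile(Y[b],[.5,99.5]).round(4))
    for y in (-.05,-.03,-.015,.015,.03,.05):
        k=b&(abs(Y-y)<.006)
        if k.sum()>3: print(y,np.percentile(X[k],[2,98]).round(4),np.median(W[k,2]).round(4))
    w=(X<-.006)&(X>-.02)&(abs(Y)<.075)&(abs(W[:,2]-.0265)<.005); 
    if w.sum()>5: print('wall X',np.percentile(X[w],[1,99]).round(4))
E
python3 -c "
from h import *
s=get_state();print(s['tcp_pos'],s['eef_rot'],s['contact_force'],s['gripper_width'])
snap('wrist','w15');nestm('w15',.061)
"
```

```text
[0.43397035 0.24958191 0.10967951] [-9.00088041e+01  2.65751073e-03 -2.54247621e+00] [ 0.62751204  0.42557314 -2.45586004] 0.016921534650437237
bar top n 7112 X [-0.0046  0.0183] Y [-0.0581  0.0581]
-0.05 [-0.0046  0.0065] 0.0606
-0.03 [-0.0045  0.0064] 0.0606
-0.015 [-0.0046  0.0065] 0.0605
0.015 [-0.0045  0.0065] 0.0605
0.03 [-0.0045  0.0065] 0.0606
0.05 [-0.0045  0.0066] 0.0606
wall X [-0.0197 -0.007 ]
```

View pics/w15.png

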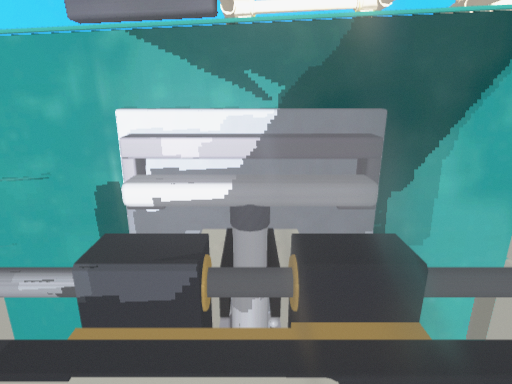

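Call:
{"name": "apply_moves", "arguments": {
  "rows": [
    [[-0.001,0.008,0],0],
    [[-0.001,0.016,0],0],
    [[-0.001,0.022,0],0],
    [[-0.001,0.027,0],0],
    [[-0.001,0.03,0],0],
    [[-0.001,0.031,0],0],
    [[-0.001,0.031,0],0]
  ]
}}

```text
time_s: 28.58
tcp_pos: [0.4327, 0.2502, 0.0787]
eef_rot: [-90.0, -0.0, -2.5]
contact_force: [-0.0, 0.4, -2.7]
gripper_width: 0.017
```

```bash
python3 -c "
from h import *
s=get_state();print(s['tcp_pos'],s['eef_rot'],s['contact_force'],s['gripper_width'])
snap('wrist','w16');nestm('w16',.0295)
"
```

```text
[0.43274402 0.25020263 0.07869498] [-8.99984514e+01 -2.71291327e-03 -2.48972330e+00] [-1.72354714e-03  4.14771224e-01 -2.73490226e+00] 0.01701901117377186
bar top n 17607 X [-0.0198  0.0191] Y [-0.0703  0.0716]
-0.05 [-0.0194  0.0187] 0.0275
-0.03 [-0.0195  0.005 ] 0.028
-0.015 [-0.0196  0.005 ] 0.0279
0.015 [-0.0195  0.005 ] 0.0279
0.03 [-0.0195  0.0049] 0.0279
0.05 [-0.0194  0.0185] 0.0275
wall X [-0.0199 -0.0061]
```

View pics/w16.png

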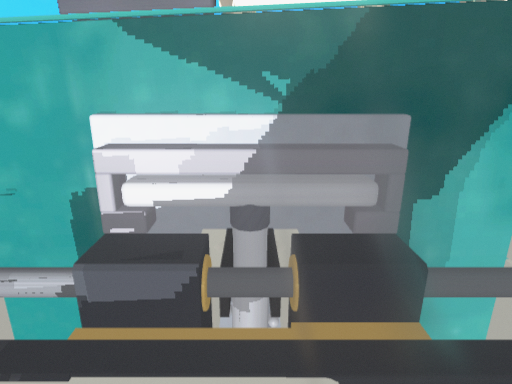

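Call:
{"name": "apply_moves", "arguments": {
  "rows": [
    [[0,0.001,0],0],
    [[0,0.0013,0],0],
    [[0,0.0013,0],0]
  ]
}}

```text
time_s: 29.0
tcp_pos: [0.4328, 0.2503, 0.0777]
eef_rot: [-90.0, -0.0, -2.5]
contact_force: [-1.8, -0.8, 3.9]
gripper_width: 0.0167
```

Call:
{"name": "apply_moves", "arguments": {
  "rows": [
    [[0,0,0],0],
    [[0,0,0],0],
    [[0,0,0],0],
    [[0,-0.01,0],0],
    [[0,-0.03,0],0],
    [[0,-0.07,0],0],
    [[0,-0.12,0],0],
    [[0.02,-0.16,0],0],
    [[0.02,-0.16,0],0],
    [[0.02,-0.16,0],0],
    [[0.02,-0.16,0],0]
  ],
  "gripper": 0.4
}}

```text
time_s: 30.38
tcp_pos: [0.452, 0.2488, 0.2364]
eef_rot: [-90.1, 0.1, -2.5]
contact_force: [-0.6, -0.1, -0.3]
gripper_width: 0.0351
```

```bash
python3 -c "
from h import *
two('17')
s=get_state();print(s['time_s'],s['tcp_pos'],s['contact_force'],s['gripper_width'])
c=load('w17'); W=cloud(c).reshape(-1,3); nb=np.array([.4001,.2514]); a=np.radians(-2.5)
d=W[:,:2]-nb; X=d[:,0]*np.cos(a)+d[:,1]*np.sin(a); Y=-d[:,0]*np.sin(a)+d[:,1]*np.cos(a)
for y in (-.05,-.03,.03,.05):
    k=(abs(Y-y)<.006)&(abs(X)<.0075)&(W[:,2]>.022); print(y,np.percentile(X[k],[2,98]).round(4),np.percentile(W[k,2],[50,95]).round(4))
for x in (.025,.035,.045,.06,.07):
    k=(abs(X-x)<.004)&(abs(Y)<.015)&(W[:,2]>.015)
    if k.sum()>5: print('shank',x,np.percentile(Y[k],[2,98]).round(4),np.percentile(W[k,2],98).round(4))
"
```

```text
30.525 [0.45227878 0.24909076 0.23657827] [0.62091685 0.00488144 0.11693778] 0.035139401128567206
-0.05 [-0.0058  0.0058] [0.0285 0.03  ]
-0.03 [-0.0058  0.0058] [0.0286 0.0299]
0.03 [-0.0058  0.0058] [0.0286 0.0299]
0.05 [-0.0058  0.0058] [0.0286 0.03  ]
shank 0.025 [-0.0144  0.0144] 0.2824
shank 0.035 [-0.0074  0.0089] 0.0286
shank 0.045 [-0.0075  0.009 ] 0.0289
shank 0.06 [-0.0086  0.0101] 0.0295
shank 0.07 [-0.0138  0.0135] 0.0297
```

View pics/w17.png

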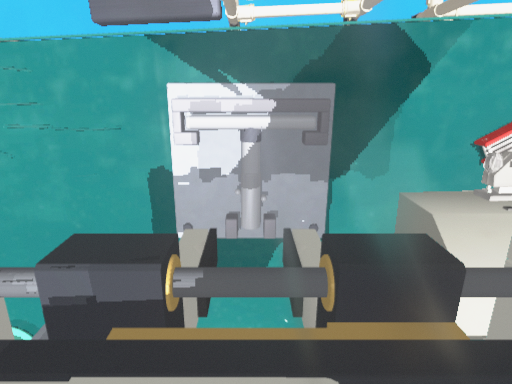

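```bash
python3 -c "
from plant import close_job
print(close_job())"
```

```text
the job is handed in; nothing more can be done
None
```

The plug is unscrewed, was laid flat on the open bench, and is now bedded in the nest. I handed the job in at about 30.5 s, and the handing-in gives no verdict.

- **Unscrewing:** I turned the bar about 300° anticlockwise by pushing its ends with closed fingers. One push gained almost nothing and another stopped about 6° short of level, so each was repeated. That left the bar about 67 mm before the mouth, right at the 67 mm limit. The draw then took it on slowly past that point.
- **Bench:** I gripped the neck, drew the plug straight out and laid it flat on the bench. The camera showed the bar level, with its top at 21.6 mm, and the fingers clear of it before I picked it up again.
- **Nest:** I picked it up by the neck and set it in the nest. The last wrist camera view shows:
  - The bar is centred in the slot to within about 1 mm both ways.
  - The bar's axis is about 18–19 mm above the bench, where 18 mm is nominal.
  - The shank lies along the nest's axis, with the nose between the two blocks.
- **At hand-in:** The gripper was well above the plug and touching nothing. I did not measure the bystanders' positions at the end. The later pictures showed no sign that any had moved, and the arm stayed clear of them.

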